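Size a filter ring on the step gauge and set its soak time

TASK

Take the filter ring that lies alone on the small square mat, slide it gently (not dropped) down the tapered step gauge until it stops flat on its step, let go, and read how many lines mark that step. Then set the soak timer for it: twist the dial clockwise past its broad top mark, and back down to the mark with the same number of lines. Leave the two spare rings, the canister and the filter cup where they are.

Things in the scene. Friction and masses are not known exactly. Their poses are not given: they have to be found in the camera images.
- gauge: fixed aluminium step gauge: an upright tapered mandrel, 92 mm high, on a round foot 100 mm across and 12 mm thick. Origin: centre of the foot's underside, z up along the mandrel. Three flat ledges; a ring slides down until its underside rests flat on the ledge that fits its hole. The black lines just below that ledge mark the step. The nose is 14 mm across at the top, 25 mm at 76 mm height
- ledge1 (a point): centre of the gauge's upper ledge, 76 mm high, stops the ring with the 28 mm hole. The step below it has ONE black line and is 35 mm across, widening to 37 mm
- ledge2 (a point): centre of the middle ledge, 58 mm high, stops the ring with the 40 mm hole. The step below it has TWO black lines and is 47 mm across, widening to 49 mm
- ledge3 (a point): centre of the lower ledge, 40 mm high, stops the ring with the 52 mm hole. The step below it has THREE black lines and is 59 mm across, widening to 62 mm
- ring_mat: small square black rubber mat, 120 x 120 mm, 3 mm thick, fixed; the ring to gauge lies alone on it, near its middle. Origin: centre of the underside
- spare_mat: long black rubber mat, 100 x 200 mm, 3 mm thick, fixed, with the two spare rings. Origin: centre of the underside, y along its length
- ring_a: one of three white plastic filter rings, lying flat, alike outside: 66 mm across, 24 mm high, about 60 g. One has a 28, one a 40, one a 52 mm hole; which is which is not told, the gauge shows it. The ring alone on the small mat (any of the three) is to be gauged; the two on the long mat are spares. Origin: centre of the underside, z along its axis
- ring_b: as ring_a
- ring_c: as ring_a
- timer: fixed round bell timer: aluminium case 104 mm across, 28 mm high, black dial on top. Origin: centre of the case's underside, z up. Black marks on the case's top around the dial, clockwise from above: a dot (0), one line (5 minutes), two lines (10), three lines (15), one broad block (20, the top mark). The dot lies 0.8 rad counter-clockwise from the timer's own +x axis
- timer_grip (a point): point on the dial's vertical axis, 56 mm high. The dial is a flat cap (64 mm across, top at 34 mm) with an upright grip bar across it, 60 mm long, 14 mm wide, from 34 to 64 mm height. Grip it here from above, fingers on the bar's long sides. A white stripe on one end of the bar is the pointer
- timer_top_mark (a point): centre of the broad block on the case that is the top mark, 41.5 mm from the dial's axis, 29 mm high
- timer_dial (a joint): dial angle in rad, 0 with the pointer at the dot, growing clockwise from above: one line 0.36, two lines 0.72, three lines 1.08, top mark 1.44, hard stop 1.75. Starts between 0.1 and 0.3; light friction (0.06 N m), stays where left. The pointer heads along the timer's yaw + 0.8 - this angle, and so lies the bar
- canister: green flip-top canister, 82 mm across, 101 mm high, standing loose; bystander. Origin: centre of the underside
- filter_cup: grey plastic coarse filter cup, 84 mm across the rim, 60 mm high, standing loose; bystander. Origin: centre of the underside
Mind the look-alikes: they are no part of the job. Leave any green or orange look-alike of the ring_c alone. What is shaped like the timer but pink is not meant.

How it is judged (in metres and radians):
On the way, in this order (a step that is already met when the one before it is completed fails the run):
1. the ring from the small mat rests flat on its step of the gauge, let go (horizontal distance between each of ring_a, ring_b, ring_c and ring_mat above 0.08 m and ((horizontal distance between ring_a and gauge below 0.004 m and z of ring_a in the frame of gauge between 0.055 and 0.061 m and angle between ring_a's own z axis and vertical below 0.08 rad and contact force between the fingers and ring_a below 0.1 N and linear speed of ring_a below 0.02 m/s) or (horizontal distance between ring_b and gauge below 0.004 m and z of ring_b in the frame of gauge between 0.037 and 0.043 m and angle between ring_b's own z axis and vertical below 0.08 rad and contact force between the fingers and ring_b below 0.1 N and linear speed of ring_b below 0.02 m/s) or (horizontal distance between ring_c and gauge below 0.004 m and z of ring_c in the frame of gauge between 0.073 and 0.079 m and angle between ring_c's own z axis and vertical below 0.08 rad and contact force between the fingers and ring_c below 0.1 N and linear speed of ring_c below 0.02 m/s))), for 0.2 s.
2. with the ring left there, the dial is twisted past the top mark (beyond 1.44 rad) (all of step 1 and value of joint timer_dial above 1.44 rad), for 0.05 s.
3. the dial is back at the mark of the ring's step (within 0.12 rad) (horizontal distance between each of ring_a, ring_b, ring_c and ring_mat above 0.08 m and ((horizontal distance between ring_a and gauge below 0.004 m and z of ring_a in the frame of gauge between 0.055 and 0.061 m and angle between ring_a's own z axis and vertical below 0.08 rad and contact force between the fingers and ring_a below 0.1 N and linear speed of ring_a below 0.02 m/s and value of joint timer_dial between 0.6 and 0.84 rad) or (horizontal distance between ring_b and gauge below 0.004 m and z of ring_b in the frame of gauge between 0.037 and 0.043 m and angle between ring_b's own z axis and vertical below 0.08 rad and contact force between the fingers and ring_b below 0.1 N and linear speed of ring_b below 0.02 m/s and value of joint timer_dial between 0.96 and 1.2 rad) or (horizontal distance between ring_c and gauge below 0.004 m and z of ring_c in the frame of gauge between 0.073 and 0.079 m and angle between ring_c's own z axis and vertical below 0.08 rad and contact force between the fingers and ring_c below 0.1 N and linear speed of ring_c below 0.02 m/s and value of joint timer_dial between 0.24 and 0.48 rad))), for 0.2 s.
At the end, for the whole second after the job is handed in: The ring from the small mat rests flat, released and still on the ledge that fits its hole (centre within 4 mm of the gauge's axis, height within 3 mm, tilt under 0.08 rad); the timer dial, let go and at rest, is within 0.12 rad of the mark with as many lines as that step (0.36, 0.72 or 1.08 rad) (all of step 3 and velocity of joint timer_dial between -0.03 and 0.03 rad/s and contact force between the fingers and timer below 0.1 N); the robot touches nothing.
It fails at once if a spare ring is moved by more than 20 mm (distance of each of ring_a, ring_b from where it was at the start of the episode above 0.02 m or distance of each of ring_a, ring_c from where it was at the start of the episode above 0.02 m or distance of each of ring_b, ring_c from where it was at the start of the episode above 0.02 m).
It fails at once if the canister or the filter cup is moved by more than 30 mm or tipped by more than 0.3 rad (distance of any of canister, filter_cup from where it was at the start of the episode above 0.03 m or angle between any of canister, filter_cup's own z axis and vertical above 0.3 rad).
It fails at once if a ring is dropped onto the gauge (falls faster than 0.5 m/s over it, out of the fingers) ((horizontal distance between ring_a and gauge below 0.06 m and contact force between the fingers and ring_a below 0.05 N and linear speed of ring_a above 0.5 m/s) or (horizontal distance between ring_b and gauge below 0.06 m and contact force between the fingers and ring_b below 0.05 N and linear speed of ring_b above 0.5 m/s) or (horizontal distance between ring_c and gauge below 0.06 m and contact force between the fingers and ring_c below 0.05 N and linear speed of ring_c above 0.5 m/s)).
It fails at once if a ring is rammed onto the gauge with more than 70 N (contact force between any of ring_a, ring_b, ring_c and gauge above 70 N).
It also fails if it takes over 54 s, if anything falls off the work surface, if the arm or the gripper's body presses on something with over 40 N, if the wrist force passes 120 N, or if a joint passes its speed limit or range.

ROBOT

A 6-joint arm with a two-finger parallel gripper is mounted at the origin on the work surface. World frame = base frame: x ahead of the robot, y to its left, z up, the work surface at z = 0. Lengths are in mm, angles in rad, forces in N, time in s.
With the tool pointing down it reaches from about 275 to 1000 mm from the base axis. Payload 8.4 kg.
Tool frame: the origin (TCP) lies midway between the tips of the shut fingers; the grasp point (between the pads) lies 19 mm behind it; x points along the fingers, y is the direction in which the jaws open and shut, and the axes are right-handed (so a half turn about x gives the same grasp; the last joint's range is limited). The gripper opens to 85 mm and grips with 20 to 120 N. Pads are 22 mm wide; open, the fingers measure 114 mm over their backs; the gripper's body (76 mm by 85 mm) begins 54 mm behind the grasp point. The pads swing forward as they close: fully open they stand 13 mm farther back than shut.
Start: joints at [-0.002, 0.353, 1.633, -0, 1.155, -0.002], TCP at [625.002, -0, 231.281] pointing down, gripper open.
Joint ranges: [-2.63, 2.63], [-0.92, 2.1], [0.06, 2.66], [-1.3, 4.44], [0, 2.69], [-3.02, 3.02]. Speed limits (rad/s): [2.22, 2.22, 2.79, 3.14, 3.14, 3.14].

INTERFACE

Orientations are given as a rotation vector (axis times angle).
In Python, from workcell import get_state, get_image, close_job gives the robot as it stands. The module is installed in compiled form; this text tells all that it offers.
- The arm moves only by the tool arm_command, never from a script. Its arguments are lists of equal length, an entry for each row: "claw": the closure, from 0 (fully open) to 1 (shut); "dp": the shift along the world's x, y, z in units of 4 cm (1.0 is 4 cm), a list of three; "twist": the turn, a rotation vector about the world's x, y, z in units of 5 degrees (1.0 is 5 degrees), a list of three. A call has 1 to 20 rows; each row shifts and turns the commanded pose from where the row before left it; what a row does not reach is not made up. A row lasts 1/10 s, in which the tool goes at most 50 mm and 8.59 degrees, less where a joint would pass 70% of its speed; a pose out of reach is approached as far as the arm can. A call with a number of a shift or a turn outside -1 to 1 is refused whole. A call with a gripper value outside its range is refused whole. The fingers move at their own pace and stop on an object; "squeeze" is the grip in N (left out, the last holds). Time passes only in rows, so rows that do not move let the fingers close. It gives the time, the measured TCP pose, the force and the opening at its end, in the units of the state.
- get_state(): the state, without advancing time (a new reading comes with each control period).
- get_image(name): name is "scene" or "side" or "wrist"; returns a dict with "image" (384x512x3 uint8, blue, green, red), "intrinsics" (3x3 intrinsics, pixels), "k1" (the pictures are not rectified: a ray, as slopes to the right and down, at radius r is drawn at 1 + k1 r^2 times it, then the intrinsics apply), "rvec" (rotation vector, rad) and "tvec" (3), from world to camera coordinates, as OpenCV has them. Camera axes: x right, y down, z forward; pixel columns grow to the right and rows downward; lengths in mm; the calibration is good to about 2 mm. A picture is of the moment at which its call begins. There is no depth.
- close_job(): hands the job in, once; it reports no verdict.
The state is a dict: "time": time; "joint_positions": joint angles; "dq": joint speeds; "joint_efforts": joint torques, N m; "position": TCP position; "orientation": TCP orientation; "wrist_force": force on the tool from outside, world axes, zero at the start; "wrist_torque": the same for the moment, N m; "finger_gap": finger opening in mm.
Only numpy, scipy, OpenCV 4.12 (cv2) and the standard library are available. Lean on these libraries where they do the work, as an engineer would, in place of code of your own. Each camera call takes 0.05 s, during which the arm holds its last target.

## Working session

There is one attempt and no reset: what is moved stays moved. The work goes in short steps, Python scripts to look and compute and a tool call to move; the robot and the scene stay as the last step left them, time stands still between calls to the robot, and variables do not carry over. Pictures are saved under pics/ and viewed, and the job is handed in when it is done.

Besides the shell and the picture viewer there is one more tool, called after "Request:" as a command line: name --argument value ..., lists and objects as JSON in quotes. arm_command: Moves the arm, as the interface text tells. Its arguments: {"type":"object","properties":{"claw":{"type":"array"},"dp":{"type":"array"},"twist":{"type":"array"},"squeeze":{"type":"number"}},"required":["claw","dp","twist"]}

```bash
mkdir -p pics
cat > h.py <<'E'
import numpy as np,cv2
from workcell import get_state,get_image,close_job
def snap(n,f):
    d=get_image(n); cv2.imwrite('pics/'+f,d['image']); 
    import pickle; pickle.dump(d,open('pics/'+f+'.pkl','wb')); return d
def load(f):
    import pickle; return pickle.load(open('pics/'+f+'.pkl','rb'))
def ray(d,uv):
    K=np.array(d['intrinsics']);k=d['k1']
    uv=np.atleast_2d(np.array(uv,float))
    p=cv2.undistortPoints(uv.reshape(-1,1,2),K,np.array([k,0,0,0.])).reshape(-1,2)
    R=cv2.Rodrigues(np.array(d['rvec'],float))[0];t=np.array(d['tvec'],float).ravel()
    v=np.c_[p,np.ones(len(p))]@R
    return -R.T@t,v
def onz(d,uv,z):
    c,v=ray(d,uv); return c+v*((z-c[2])/v[:,2])[:,None]
def proj(d,P):
    K=np.array(d['intrinsics'])
    return cv2.projectPoints(np.atleast_2d(np.array(P,float)),np.array(d['rvec'],float),np.array(d['tvec'],float),K,np.array([d['k1'],0,0,0.]))[0].reshape(-1,2)
E
python3 - <<'E'
from h import *
for n in('scene','side','wrist'):
    d=snap(n,n+'0.png');print(n,d['k1'],ray(d,[[256,192]]))
print(get_state())
E
```

```text
scene -0.11439990817710433 (array([1027.86382529,  527.56823353,  748.14753646]), array([[-0.47461234, -0.55926026, -0.67970063]]))
side -0.180218791476487 (array([425.98120904, 673.56298934, 873.58592104]), array([[ 0.1187099 , -0.63684079, -0.76196758]]))
wrist -0.017329574239433924 (array([624.93665573,  77.09085261, 373.12344105]), array([[ 5.79062977e-04, -3.13671619e-01, -9.49564524e-01]]))
{'time': 0.15, 'joint_positions': array([-2.42317635e-03,  3.53549811e-01,  1.63395286e+00,  1.07752033e-05,
        1.15518719e+00, -2.42099583e-03]), 'dq': array([-0.00109597, -0.00151901, -0.00179946,  0.00049045,  0.00042687,
       -0.00018055]), 'joint_efforts': array([-7.39769093e-04, -6.05638933e+01, -3.42338884e+01, -2.29960733e-05,
        6.16452831e-03, -4.00942213e-05]), 'position': array([ 6.24642539e+02, -1.02392680e-02,  2.30700656e+02]), 'orientation': array([ 1.20869466,  1.21001362, -1.2100064 ]), 'wrist_force': array([ 0.51703002, -0.00828433,  0.6197146 ]), 'wrist_torque': array([ 0.0098958 ,  0.02385491, -0.03436287]), 'finger_gap': 85.50609139525417}
```

View pics/scene0.png

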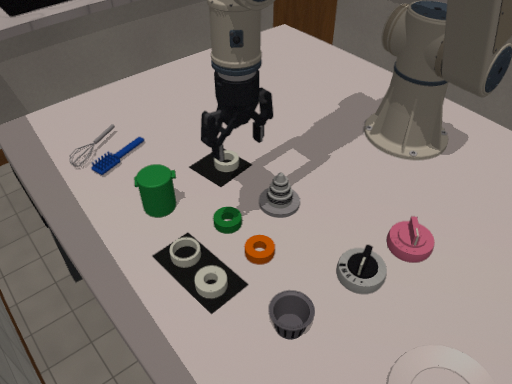

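View pics/side0.png

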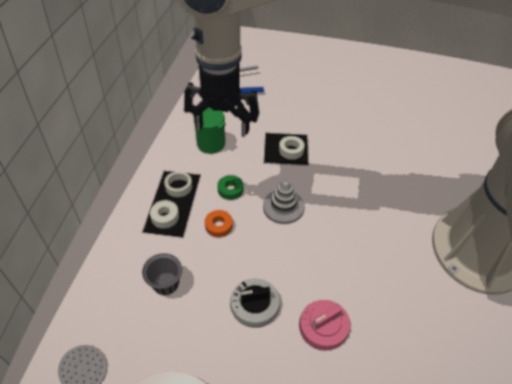

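View pics/wrist0.png

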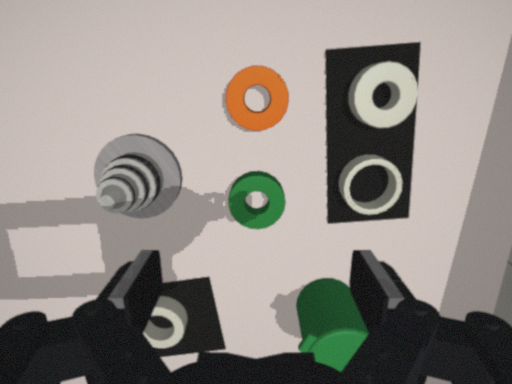

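Run:
```python
from h import *
def crop(n,x,y,w,h,s): 
    return cv2.resize(load(n+'0.png')['image'][y:y+h,x:x+w],None,fx=s,fy=s,interpolation=cv2.INTER_CUBIC)
a=crop('side',210,120,120,110,3.3333);b=crop('side',220,265,120,110,3.3333)
c=crop('scene',180,130,130,100,3.0769);d=crop('scene',320,215,130,100,3.0769)
cv2.imwrite('pics/c1.png',np.vstack([np.hstack([a,b])[:366],np.hstack([c,d])[:234+66]])[:600])
cv2.imwrite('pics/c2.png',crop('wrist',80,120,160,240,2.5))
for n,z in(('side',0),('scene',0)):
  D=load(n+'0.png')
  print(n,[ (q,onz(D,[q],z)[0,:2].round()) for q in ([(284,205),(256,302),(292,148),(162,270),(210,140),(230,187),(324,324)] if n=='side' else [(280,203),(362,270),(226,162),(291,315),(158,190),(228,220),(410,240)])])
```

```text
side [((284, 205), array([487., -31.])), ((256, 302), array([501., 239.])), ((292, 148), array([ 498., -233.])), ((162, 270), array([718., 209.])), ((210, 140), array([ 725., -214.])), ((230, 187), array([629., -59.])), ((324, 324), array([355., 260.]))]
scene [((280, 203), array([486., -20.])), ((362, 270), array([490., 243.])), ((226, 162), array([ 491., -231.])), ((291, 315), array([679., 224.])), ((158, 190), array([ 691., -252.])), ((228, 220), array([618., -56.])), ((410, 240), array([340., 260.]))]
```

View pics/c1.png

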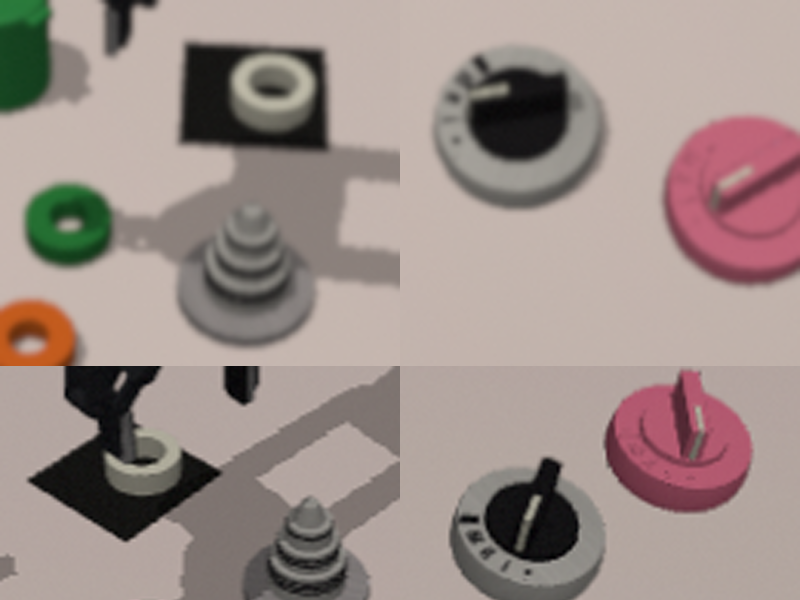

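View pics/c2.png

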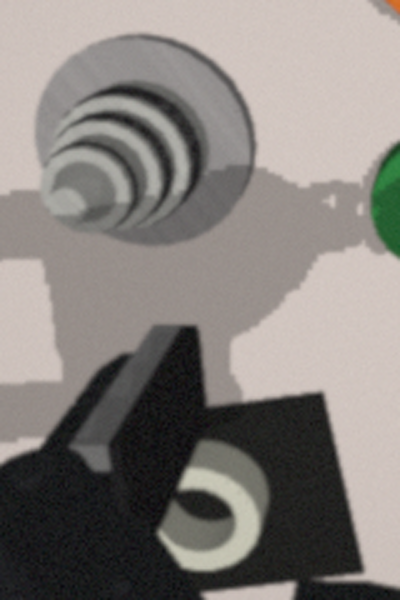

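Request:
arm_command --claw '[0,0,0,0,0,0]' --dp '[[-0.7,-0.13,0.2],[-0.7,-0.13,0.2],[-0.7,-0.13,0.2],[-0.7,-0.13,0.2],[-0.7,-0.13,0.2],[0,0,0]]' --twist '[[0,0,0],[0,0,0],[0,0,0],[0,0,0],[0,0,0],[0,0,0]]'

```text
time: 0.75
position: [482.4, -26.4, 272.0]
orientation: [1.209, 1.209, -1.21]
wrist_force: [1.0, -0.3, -0.3]
finger_gap: 85.4
```

Run:
```python
from h import *
d=snap('wrist','w1.png');print(ray(d,[[256,192]]),get_state()['position'])
```

```text
(array([482.70295329,  50.73029314, 414.49025809]), array([[ 0.00123764, -0.3138573 , -0.94950254]])) [484.24919535 -26.21576603 271.89715381]
```

View pics/w1.png

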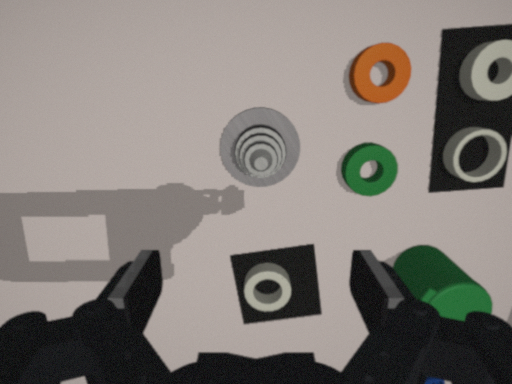

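Request:
arm_command --claw '[0,0,0,0,0,0,0,0,0]' --dp '[[0,-0.7,-0.2],[0,-0.7,-0.2],[0.05,-0.7,-0.2],[0.05,-0.7,-0.2],[0,-0.7,-0.2],[0,-0.7,-0.1],[0,-0.7,0],[0,-0.2,0],[0,0,0]]' --twist '[[0,0,0],[0,0,0],[0,0,0],[0,0,0],[0,0,0],[0,0,0],[0,0,0],[0,0,0],[0,0,0]]'

```text
time: 1.7
position: [489.5, -230.8, 226.7]
orientation: [1.21, 1.209, -1.211]
wrist_force: [-0.5, 0.5, 0.3]
finger_gap: 85.1
```

Run:
```python
from h import *
d=snap('wrist','w2.png');print(ray(d,[[256,192]]),get_state()['position'])
```

```text
(array([ 489.8362238 , -153.71928601,  369.23293578]), array([[ 9.22626567e-04, -3.13344735e-01, -9.49672171e-01]])) [ 489.27930956 -229.82161764  226.79232328]
```

View pics/w2.png

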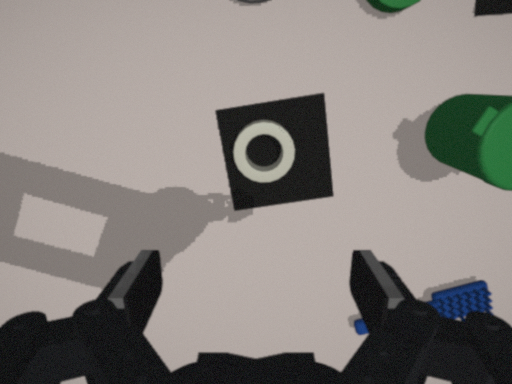

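Run:
```python
from h import *
d=load('w2.png');g=cv2.cvtColor(d['image'],cv2.COLOR_BGR2GRAY)
s=d['image'][85:215,205:340]
roi=np.zeros_like(g);roi[115:195,225:305]=1
m=((g>110)&(roi>0)).astype(np.uint8)
cs,h=cv2.findContours(m,cv2.RETR_CCOMP,cv2.CHAIN_APPROX_NONE)
for c in cs:
    if len(c)>40:
        w=onz(d,c.reshape(-1,2),27)[:,:2]
        (x,y),r=cv2.minEnclosingCircle(w.astype(np.float32))
        A=np.c_[w,np.ones(len(w))];b=(w**2).sum(1);q=np.linalg.lstsq(A,b,rcond=None)[0]
        print(x,y,r,'fit',q[:2]/2,np.sqrt(q[2]+(q[:2]**2).sum()/4), cv2.fitEllipse(c))
d=load('w1.png');
c=cv2.resize(d['image'][90:200,205:315],None,fx=5,fy=5,interpolation=cv2.INTER_CUBIC);
cv2.imwrite('pics/c3.png',c)
m=cv2.Canny(cv2.cvtColor(d['image'],cv2.COLOR_BGR2GRAY),40,100)[90:200,205:315]
cv2.imwrite('pics/c4.png',cv2.resize(m,None,fx=5,fy=5,interpolation=cv2.INTER_NEAREST))
```

```text
458.70013427734375 -252.55686950683594 16.599395751953125 fit [ 458.02772802 -253.57453181] 10.298702541102351 ((227.0230712890625, 188.5206298828125), (4.14086389541626, 38.30022048950195), 174.9047393798828)
498.56719970703125 -222.26568603515625 32.86224365234375 fit [ 498.44216286 -222.29845098] 32.15010548008105 ((263.7611083984375, 151.4731903076172), (59.93809127807617, 60.48637390136719), 57.354270935058594)
498.4950256347656 -222.17539978027344 20.666549682617188 fit [ 498.51520273 -222.19976656] 20.04014387141554 ((263.825439453125, 151.89910888671875), (37.116817474365234, 37.96218490600586), 91.91425323486328)
```

View pics/c3.png

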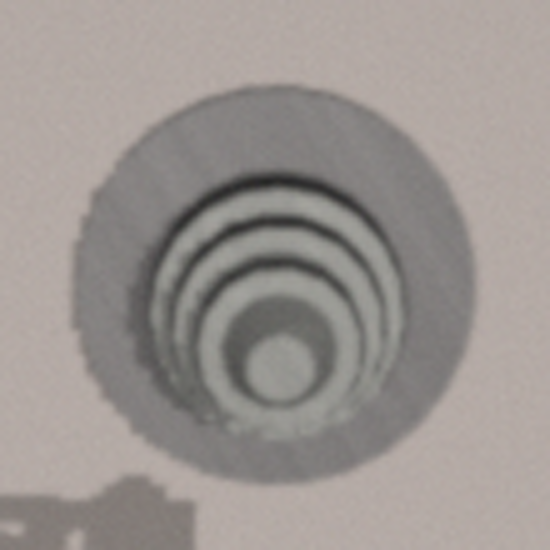

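View pics/c4.png

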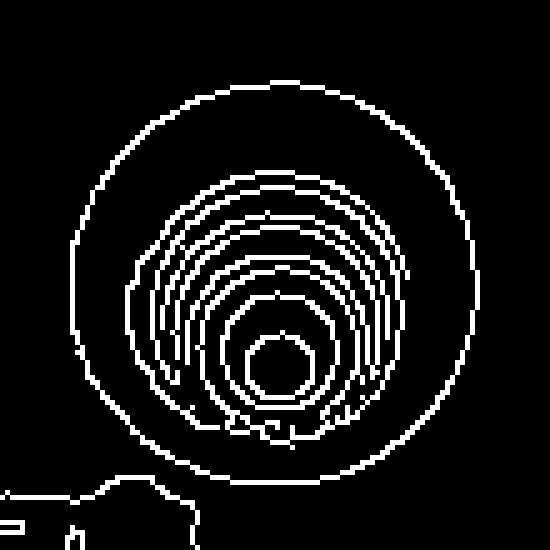

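Run:
```python
from h import *
from scipy.optimize import least_squares
d=load('w1.png')
g=cv2.cvtColor(d['image'],cv2.COLOR_BGR2GRAY)
m=cv2.Canny(g,40,100)
ys,xs=np.nonzero(m); p=np.c_[xs,ys].astype(float)
def fit(c,rlo,rhi,z,sel=None):
    q=p[(np.hypot(*(p-c).T)>rlo)&(np.hypot(*(p-c).T)<rhi)]
    if sel: q=q[sel(q)]
    w=onz(d,q,z)[:,:2]
    r=least_squares(lambda v:np.hypot(*(w-v[:2]).T)-v[2],[480,-20,30],loss='soft_l1')
    print(z,len(w),r.x.round(2),np.abs(r.fun).mean().round(2))
fit((260.2,146.3),37,43,12,lambda q:(q[:,1]<175))
fit((260.9,163.3),5.5,8.3,92)
fit((261.2,161),13,18,76,lambda q:q[:,1]<163)   # upper ledge
```

```text
12 221 [487.24 -24.88  50.26] 0.42
92 56 [487.68 -25.29   6.81] 0.49
76 72 [488.21 -25.5   17.2 ] 0.84
```

Request:
arm_command --claw '[0,0,0,0,0,0,0,0,0,0,0,0]' --dp '[[0.24,0.19,-0.3],[0,0,-0.7],[0,0,-0.7],[0,0,-0.7],[0,0,-0.7],[0,0,-0.7],[0,0,-0.6],[0,0,-0.4],[0,0,-0.3],[0,0,-0.2],[0,0,-0.2],[0,0,0]]' --twist '[[0,0,0],[0,0,0],[0,0,0],[0,0,0],[0,0,0],[0,0,0],[0,0,0],[0,0,0],[0,0,0],[0,0,0],[0,0,0],[0,0,0]]'

```text
time: 2.95
position: [498.5, -222.0, 6.7]
orientation: [1.209, 1.21, -1.209]
wrist_force: [-0.6, -0.5, 0.1]
finger_gap: 85.5
```

Run:
```python
from h import *
d=snap('wrist','w3.png')
```

```text
(no output)
```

View pics/w3.png

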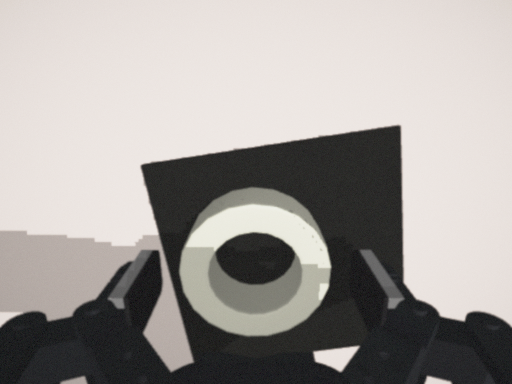

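Request:
arm_command --claw '[0,0.2,0.5,0.8,0.8,0.8,0.8,0.8]' --dp '[[0,0,-0.1],[0,0,0],[0,0,0],[0,0,0],[0,0,0],[0,0,0],[0,0,0],[0,0,0]]' --twist '[[0,0,0],[0,0,0],[0,0,0],[0,0,0],[0,0,0],[0,0,0],[0,0,0],[0,0,0]]' --squeeze 30

```text
time: 3.8
position: [498.9, -222.6, 3.7]
orientation: [1.209, 1.209, -1.209]
wrist_force: [-0.9, 0.3, 5.9]
finger_gap: 63.9
```

```bash
cat > rf.py <<'E'
from h import *
from scipy.optimize import least_squares
import sys
def hole(f,zt,c0,rlo,rhi,thr=None):
    pass
E
python3 - <<'E'
from h import *
d=snap('wrist','w4.png');print(get_state()['position'],get_state()['wrist_force'])
E
```

```text
[ 498.86853933 -222.57312089    3.70175758] [-1.21293784 -0.26295445  5.64057733]
```

View pics/w4.png

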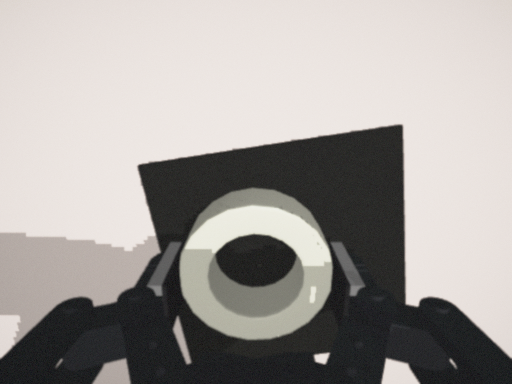

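Run:
```python
from h import *
d=load('w4.png');g=cv2.cvtColor(d['image'],cv2.COLOR_BGR2GRAY)
print(g[180:350:2,256])
print(g[265,160:350:3])
```

```text
[ 42  44  43  41 101 140 141 140 142 142 142 145 160 226 237 236 235 234
 234 235 234 234 234 233 233 233 229 125  41  42  40  39  43  43  43  34
  32  31  31  32  36  36  30  27  34  31  37  33  37  33  28  30  35  64
 120 127 125 127 124 126 126 126 125 126 125 126 126 127 142 178 180 178
 178 179 175 174 179 176 176 160  69  39  43  33  41]
[ 95  94 100  94  38  18  40 174 181 179 181 181 181 180 179 180 167 118
 116 106  34  37  34  32  29  36  25  33  36  31  36  36  25  44  34  32
  31  31  33  26  27  35  34  36  46 122 120 137 219 222 221 224 222 222
 222 182 178 156  25  32  49 107 105 108]
```

Run:
```python
from h import *
d=load('w4.png')
# col256: outer top 205, hole top 234, hole bottom 317, outer bottom 339
p=onz(d,[(256,205),(256,234),(256,317),(256,339)],27);print(p.round(1), (p[0]+p[3])[1]/2,(p[1]+p[2])[1]/2)
```

```text
[[ 499.2 -190.2   27. ]
 [ 499.2 -202.6   27. ]
 [ 499.3 -242.7   27. ]
 [ 499.3 -254.7   27. ]] -222.44100940332748 -222.6418020385219
```

Request:
arm_command --claw '[0.8,0.8,0.8,0.8,0.8,0.8,0.8,0.8,0.8,0.8,0.8,0.8,0.8,0.8,0.8,0.8,0.8]' --dp '[[0,0,0.2],[0,0,0.4],[0,0,0.6],[0,0,0.6],[0,0,0.6],[0,0,0.5],[0,0,0.3],[0,0.3,0],[-0.04,0.6,0],[-0.04,0.7,0],[-0.04,0.7,0],[-0.04,0.7,0],[-0.04,0.7,0],[-0.04,0.6,0],[-0.035,0.4,0],[0,0.23,0],[0,0,0]]' --twist '[[0,0,0],[0,0,0],[0,0,0],[0,0,0],[0,0,0],[0,0,0],[0,0,0],[0,0,0],[0,0,0],[0,0,0],[0,0,0],[0,0,0],[0,0,0],[0,0,0],[0,0,0],[0,0,0],[0,0,0]]'

```text
time: 5.55
position: [487.0, -24.0, 130.6]
orientation: [1.208, 1.211, -1.209]
wrist_force: [-0.7, -0.5, -0.4]
finger_gap: 63.8
```

Run:
```python
from h import *
a=snap('wrist','w5.png');print(get_state()['position'],get_state()['wrist_force'])
b=snap('scene','s5.png');c=snap('side','t5.png')
b=cv2.resize(b['image'][110:230,210:350],None,fx=2.857,fy=2.857,interpolation=3)
c=cv2.resize(c['image'][110:230,210:350],None,fx=2.857,fy=2.857,interpolation=3)
cv2.imwrite('pics/c5.png',np.hstack([b,c]))
```

```text
[487.20942984 -24.79236286 130.73917838] [ 0.00515723 -0.37673414 -0.58251525]
```

View pics/w5.png

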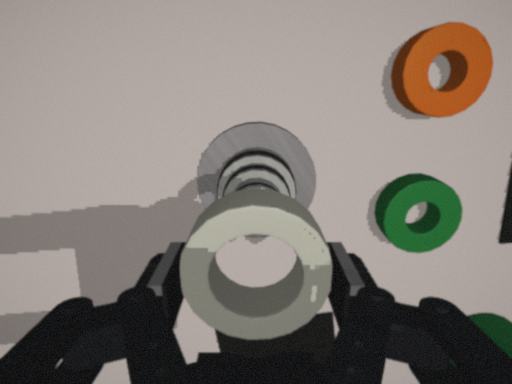

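View pics/c5.png

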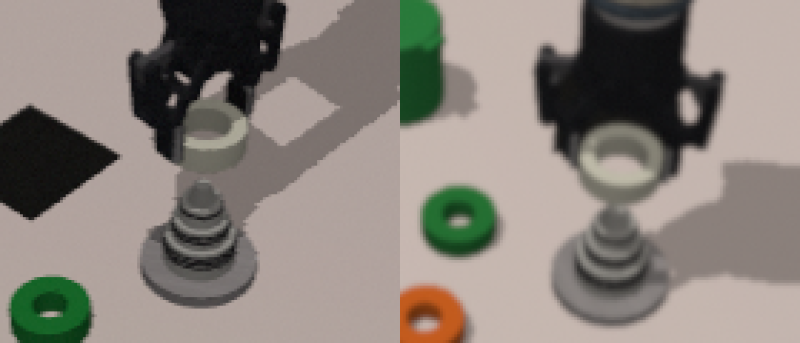

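Request:
arm_command --claw '[0.8,0.8,0.8,0.8,0.8,0.8,0.8,0.8,0.8,0.8,0.8]' --dp '[[0,0,-0.2],[0,0,-0.2],[0,0,-0.2],[0,0,-0.2],[0,0,-0.15],[0,0,-0.1],[0,0,-0.1],[0,0,-0.1],[0,0,-0.05],[0,0,-0.05],[0,0,0]]' --twist '[[0,0,0],[0,0,0],[0,0,0],[0,0,0],[0,0,0],[0,0,0],[0,0,0],[0,0,0],[0,0,0],[0,0,0],[0,0,0]]'

```text
time: 6.8
position: [487.5, -25.2, 77.1]
orientation: [1.209, 1.209, -1.209]
wrist_force: [-0.8, 0.4, -0.3]
finger_gap: 63.5
```

Run:
```python
from h import *
a=snap('wrist','w6.png');print(get_state()['position'],get_state()['wrist_force'],get_state()['wrist_torque'])
```

```text
[487.58641443 -25.19083163  77.28395212] [-1.10863716 -0.83794323 -0.72733126] [ 0.02422164 -0.0069093  -0.07582722]
```

View pics/w6.png

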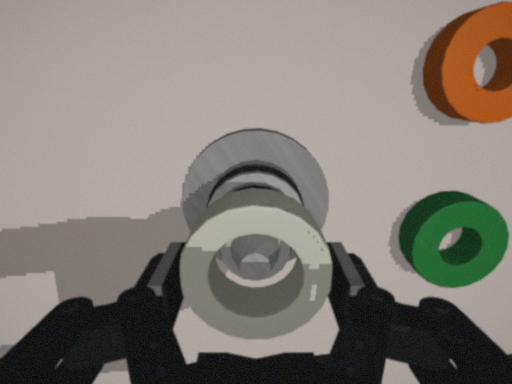

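Request:
arm_command --claw '[0.8,0.8,0.8,0.8,0.8,0.8,0.8]' --dp '[[0,0,-0.07],[0,0,-0.07],[0,0,-0.07],[0,0,-0.07],[0,0,-0.06],[0,0,-0.05],[0,0,0]]' --twist '[[0,0,0],[0,0,0],[0,0,0],[0,0,0],[0,0,0],[0,0,0],[0,0,0]]'

```text
time: 7.55
position: [487.4, -25.2, 61.4]
orientation: [1.209, 1.21, -1.21]
wrist_force: [-0.4, 0.2, -0.6]
finger_gap: 63.9
```

Request:
arm_command --claw '[0.8,0.8,0.8,0.8]' --dp '[[0,0,-0.04],[0,0,-0.02],[0,0,-0.02],[0,0,0]]' --twist '[[0,0,0],[0,0,0],[0,0,0],[0,0,0]]'

```text
time: 7.95
position: [487.6, -25.2, 58.7]
orientation: [1.209, 1.209, -1.209]
wrist_force: [-1.3, 0.2, 2.8]
finger_gap: 63.7
```

Request:
arm_command --claw '[0.23,0.2,0.15,0.1,0.05,0,0,0]' --dp '[[0,0,0],[0,0,0],[0,0,0],[0,0,0],[0,0,0],[0,0,0],[0,0,0],[0,0,0]]' --twist '[[0,0,0],[0,0,0],[0,0,0],[0,0,0],[0,0,0],[0,0,0],[0,0,0],[0,0,0]]'

```text
time: 8.75
position: [487.6, -25.2, 58.5]
orientation: [1.209, 1.209, -1.209]
wrist_force: [0.1, -0.2, -1.1]
finger_gap: 85.5
```

Run:
```python
from h import *
a=snap('wrist','w7.png')
```

```text
(no output)
```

View pics/w7.png

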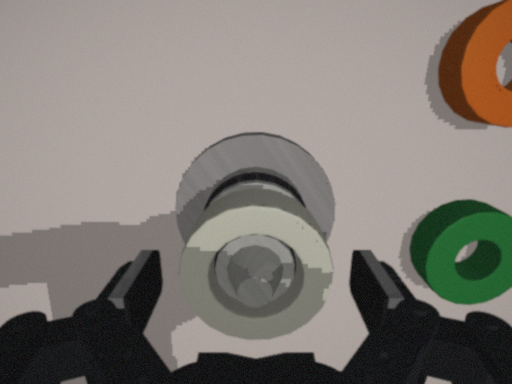

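Released. Lift straight up and check the ring.

Request:
arm_command --claw '[0,0,0,0,0,0,0,0,0]' --dp '[[0,0,0.2],[0,0,0.5],[0,0,0.7],[0,0,0.7],[0,0,0.7],[0,0,0.7],[0,0,0.7],[0,0,0.3],[0,0,0]]' --twist '[[0,0,0],[0,0,0],[0,0,0],[0,0,0],[0,0,0],[0,0,0],[0,0,0],[0,0,0],[0,0,0]]'

```text
time: 9.7
position: [488.6, -25.2, 240.2]
orientation: [1.211, 1.206, -1.207]
wrist_force: [-0.0, 0.4, -0.1]
finger_gap: 85.4
```

Run:
```python
from h import *
print(get_state()['position'])
a=snap('wrist','w8.png')
b0=snap('scene','s8.png');c0=snap('side','t8.png')
b=cv2.resize(b0['image'][150:230,240:320],None,fx=5,fy=5,interpolation=3)
c=cv2.resize(c0['image'][160:240,245:325],None,fx=5,fy=5,interpolation=3)
cv2.imwrite('pics/c8.png',np.hstack([b,c]))
cv2.imwrite('pics/c8w.png',cv2.resize(a['image'][90:240,180:330],None,fx=3,fy=3,interpolation=3))
b=cv2.resize(b0['image'][220:320,310:410],None,fx=4,fy=4,interpolation=3)
c=cv2.resize(c0['image'][260:350,210:300],None,fx=400/90,fy=400/90,interpolation=3)
cv2.imwrite('pics/c8t.png',np.hstack([b,c]))
```

```text
[488.5658757  -25.24852084 240.19282474]
```

View pics/c8.png

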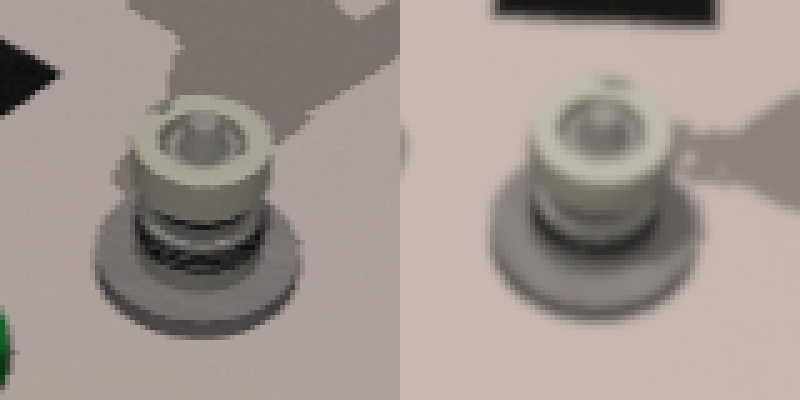

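View pics/c8w.png

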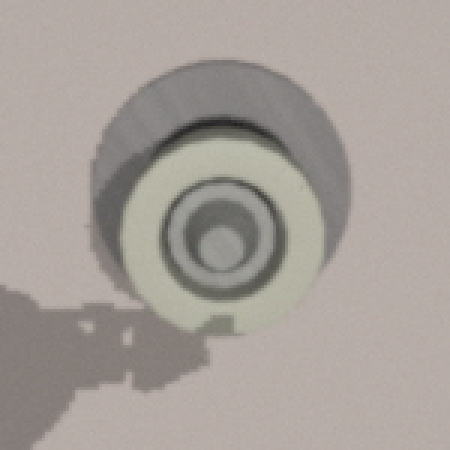

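View pics/c8t.png

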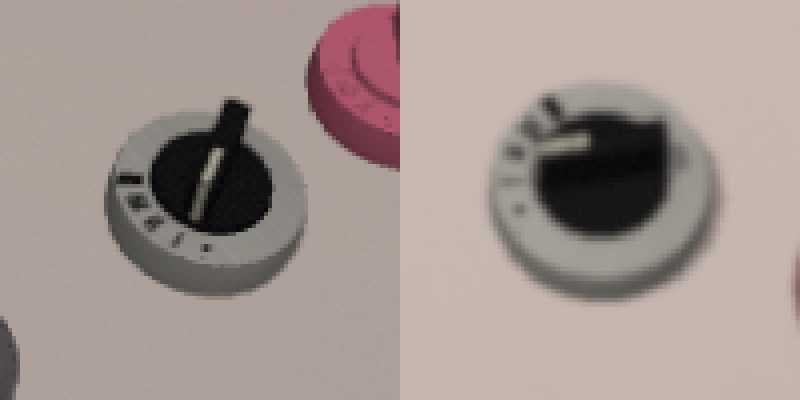

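Request:
arm_command --claw '[0,0,0,0,0,0,0,0,0,0,0,0,0]' --dp '[[0,0.3,0],[0,0.6,0],[0,0.7,0],[0,0.7,0],[0,0.7,0],[0,0.7,0],[0,0.7,0],[0,0.7,0],[0,0.6,0],[0,0.5,0],[0,0.3,0],[0,0,0],[0,0,0]]' --twist '[[0,0,0],[0,0,0],[0,0,0],[0,0,0],[0,0,0],[0,0,0],[0,0,0],[0,0,0],[0,0,0],[0,0,0],[0,0,0],[0,0,0],[0,0,0]]'

```text
time: 11.15
position: [487.2, 234.5, 237.9]
orientation: [1.208, 1.21, -1.21]
wrist_force: [-0.2, -0.4, -0.2]
finger_gap: 85.4
```

Run:
```python
from h import *
s=get_state();print(s['position'],s['joint_positions'].round(2))
a=snap('wrist','w9.png')
```

```text
[487.16120835 234.54582129 237.8748813 ] [ 0.45  0.22  1.81 -0.    1.12  0.45]
```

View pics/w9.png

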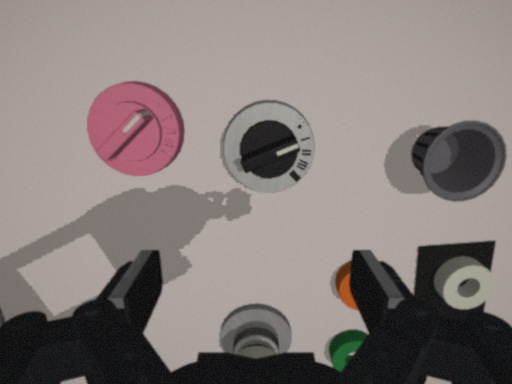

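Run:
```python
from h import *
from scipy.optimize import least_squares
d=load('w9.png')
c=d['image'][90:205,215:325]
cv2.imwrite('pics/c9.png',cv2.resize(c,None,fx=5,fy=5,interpolation=3))
g=cv2.cvtColor(d['image'],cv2.COLOR_BGR2GRAY)
m=cv2.Canny(g,40,100);ys,xs=np.nonzero(m);p=np.c_[xs,ys].astype(float)
r=np.hypot(*(p-(268.5,146)).T);q=p[(r>41)&(r<50)&(p[:,1]<165)]
w=onz(d,q,28)[:,:2]
f=least_squares(lambda v:np.hypot(*(w-v[:2]).T)-v[2],[490,240,50],loss='soft_l1');print(f.x,len(w))
r=np.hypot(*(p-(268.5,146)).T)
C=f.x[:2]
for n,uv,z in(('dot',(299,127),28.5),('block',(295,176),28.5)):
    P=onz(d,[uv],z)[0,:2]-C;print(n,P,np.hypot(*P),np.arctan2(P[1],P[0]))
```

```text
[500.74246016 244.67348299  50.36153614] 391
dot [32.80551925 23.57192616] 40.39601212998654 0.6230578002088832
block [ 30.57320382 -30.61187671] 43.264393986282954 -0.786030227360489
```

View pics/c9.png

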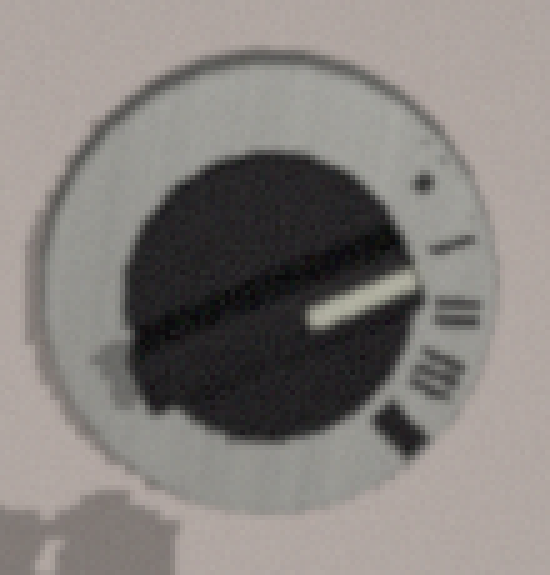

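Run:
```python
from h import *
from scipy.optimize import least_squares
d=load('w9.png')
g=cv2.cvtColor(d['image'],cv2.COLOR_BGR2GRAY)
m=cv2.Canny(g,40,100);ys,xs=np.nonzero(m);p=np.c_[xs,ys].astype(float)
def fit(c,lo,hi,z,sel,R):
    r=np.hypot(*(p-c).T);q=p[(r>lo)&(r<hi)];q=q[sel(q)]
    w=onz(d,q,z)[:,:2]
    f=least_squares(lambda v:np.hypot(*(w-v[:2]).T)-R,[495,240],loss='soft_l1');print(z,f.x,len(w),np.abs(f.fun).mean());return f.x
C1=fit((268.5,147),41,50,28,lambda q:(q[:,1]>150),52)
C2=fit((269,149),27,31,34,lambda q:(q[:,1]>150)&(q[:,0]<290),32)
C=(C1+C2)/2
for n,uv,z in(('dot',(423,182),28.5),('1',(454,244),28.5),('2',(459,314),28.5),('3',(440,376),28.5),('block',(401,430),29)):
    uv=np.array(uv)/5+(215,90)-.4
    P=onz(d,[uv],z)[0,:2]-C;print(n,np.hypot(*P),np.arctan2(P[1],P[0]))
for C_ in(C,):
  u=np.array([(308,320),(418,280)])/5+(215,90)-.4
  W=onz(d,u,64)[:,:2];print(W, 'stripe dir',np.arctan2(*(W[1]-W[0])[::-1]), 'from C',[np.arctan2(*(w-C)[::-1]) for w in W])
```

```text
28 [500.19332373 246.79836025] 227 1.4928516314161326
34 [501.33643888 245.79444409] 67 0.4970078910355123
dot 40.18867339666201 0.6094569437683008
1 41.35716733119076 0.23906928343153824
2 42.352530619739646 -0.1302765543831998
3 43.07732595064305 -0.46704887062858597
block 43.76820447751233 -0.8077931671616282
[[507.55642576 246.71135116]
 [528.85296845 254.66319491]] stripe dir 0.35735543644435186 from C [np.float64(0.06102202751958053), np.float64(0.2895078735321994)]
```

Run:
```python
from h import *
from scipy.optimize import least_squares
d=load('w9.png')
uv=np.array([(423,182),(454,244),(459,314),(440,376),(401,430)])/5+(215,90)-.4
P=onz(d,uv,28.5)[:,:2];th=-.36*np.arange(5)
f=least_squares(lambda v:(v[:2]+41.5*np.c_[np.cos(v[2]+th),np.sin(v[2]+th)]-P).ravel(),[500,245,.6]);print(f.x,f.fun.round(1))
f=least_squares(lambda v:(v[:2]+v[3]*np.c_[np.cos(v[2]+th),np.sin(v[2]+th)]-P).ravel(),[500,245,.6,41]);print(f.x,f.fun.round(1))
# bar ends of top face dark/bar: check direction
```

```text
[501.27866074 243.41488736   0.66785536] [ 0.1 -0.2 -0.1 -0.1 -0.   0.5  0.1 -0.1 -0.1 -0.1]
[501.20822072 243.41856378   0.66785536  41.58060499] [ 0.1 -0.1 -0.1 -0.1 -0.   0.5  0.1 -0.1 -0.1 -0.1]
```

Request:
arm_command --claw '[0,0,0,0,0,0,0,0,0,0,0,0,0,0,0,0,0,0,0,0]' --dp '[[0.1,0.1,-0.05],[0.1,0.1,-0.1],[0.14,0.015,-0.1],[0,0,-0.1],[0,0,-0.1],[0,0,-0.1],[0,0,-0.1],[0,0,-0.1],[0,0,-0.1],[0,0,-0.1],[0,0,-0.1],[0,0,-0.1],[0,0,-0.1],[0,0,-0.1],[0,0,-0.1],[0,0,-0.1],[0,0,-0.1],[0,0,-0.1],[0,0,-0.1],[0,0,-0.1]]' --twist '[[0,0,0.6],[0,0,1],[0,0,1],[0,0,1],[0,0,1],[0,0,1],[0,0,1],[0,0,1],[0,0,1],[0,0,1],[0,0,1],[0,0,1],[0,0,1],[0,0,1],[0,0,1],[0,0,1],[0,0,1],[0,0,1],[0,0,1],[0,0,1]]'

```text
time: 13.2
position: [501.3, 242.3, 160.4]
orientation: [-0.112, 1.568, 0.111]
wrist_force: [-0.6, 0.3, 0.0]
finger_gap: 85.4
```

Request:
arm_command --claw '[0,0,0,0,0]' --dp '[[0,0,0],[0,0,0],[0,0,0],[0,0,0],[0,0,0]]' --twist '[[0,0,1],[0,0,1],[0,0,0.6],[0,0,0],[0,0,0]]'

```text
time: 13.7
position: [501.3, 242.7, 160.5]
orientation: [-0.286, 1.552, 0.286]
wrist_force: [0.1, 0.2, 0.4]
finger_gap: 85.3
```

Run:
```python
from h import *
from scipy.spatial.transform import Rotation as Ro
s=get_state();print(s['position'],s['joint_positions'].round(2));print(Ro.from_rotvec(s['orientation']).as_matrix().round(3))
R=Ro.from_rotvec(s['orientation']).as_matrix();print('jaw heading',np.arctan2(R[1,1],R[0,1]))
a=snap('wrist','w10.png')
```

```text
[501.29336236 242.72309261 160.52263954] [ 0.45  0.33  1.85 -0.    0.97 -1.49]
[[ 0.    -0.356  0.934]
 [-0.     0.934  0.356]
 [-1.    -0.    -0.   ]]
jaw heading 1.9348096789022553
```

View pics/w10.png

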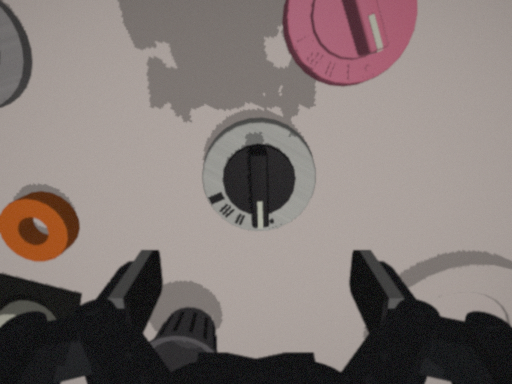

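Request:
arm_command --claw '[0,0,0,0,0,0,0,0.3,0.6,1,1,1,1,1]' --dp '[[0,0.015,-0.3],[0,0,-0.6],[0,0,-0.6],[0,0,-0.6],[0,0,-0.5],[0,0,-0.3],[0,0,-0.1],[0,0,0],[0,0,0],[0,0,0],[0,0,0],[0,0,0],[0,0,0],[0,0,0]]' --twist '[[0,0,0],[0,0,0],[0,0,0],[0,0,0],[0,0,0],[0,0,0],[0,0,0],[0,0,0],[0,0,0],[0,0,0],[0,0,0],[0,0,0],[0,0,0],[0,0,0]]' --squeeze 40

```text
time: 15.15
position: [501.4, 245.3, 41.4]
orientation: [-0.286, 1.551, 0.289]
wrist_force: [-2.8, 7.0, 4.9]
finger_gap: 13.0
```

Run:
```python
from h import *
s=get_state();print(s['position'],s['wrist_force'],s['wrist_torque'],s['finger_gap'])
a=snap('wrist','w11.png')
```

```text
[501.35708338 245.30396524  41.36353843] [-2.82433955  7.00395378  4.89711384] [0.94650981 0.61035221 0.01230878] 12.959775886420937
```

View pics/w11.png

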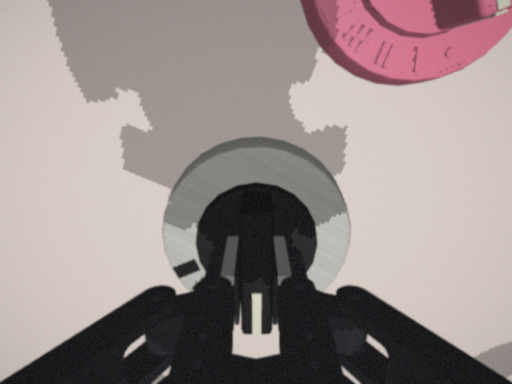

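Request:
arm_command --claw '[1,1,1,1,1,1,1,1,1,1,1,1,1,1,1,1,1,1]' --dp '[[0,0.04,0],[0,0,0],[0,0,0],[0,0,0],[0,0,0],[0,0,0],[0,0,0],[0,0,0],[0,0,0],[0,0,0],[0,0,0],[0,0,0],[0,0,0],[0,0,0],[0,0,0],[0,0,0],[0,0,0],[0,0,0]]' --twist '[[0,0,-0.5],[0,0,-1],[0,0,-1],[0,0,-1],[0,0,-1],[0,0,-1],[0,0,-1],[0,0,-1],[0,0,-1],[0,0,-1],[0,0,-1],[0,0,-1],[0,0,-1],[0,0,-1],[0,0,-0.7],[0,0,-0.4],[0,0,0],[0,0,0]]'

```text
time: 17.0
position: [501.1, 245.3, 41.4]
orientation: [0.708, 1.452, -0.709]
wrist_force: [-2.0, -1.8, 8.5]
finger_gap: 13.3
```

Run:
```python
from h import *
from scipy.spatial.transform import Rotation as Ro
s=get_state();print(s['position'],s['wrist_force'],s['wrist_torque'],s['finger_gap'])
R=Ro.from_rotvec(s['orientation']).as_matrix();j=np.arctan2(R[1,1],R[0,1]);print('jaw',j,'dial',.668-j+np.pi/2)
a=snap('wrist','w12.png');b=snap('scene','s12.png')
b=cv2.resize(b['image'][140:320,240:420],None,fx=3,fy=3,interpolation=3);cv2.imwrite('pics/c12.png',b)
```

```text
[501.11758399 245.29471445  41.35089417] [-1.97961744 -1.79400582  8.47540759] [-0.64559125  0.50237473 -0.04019965] 13.264447484110944
jaw 0.663179975635948 dial 1.5756163511589487
```

View pics/w12.png

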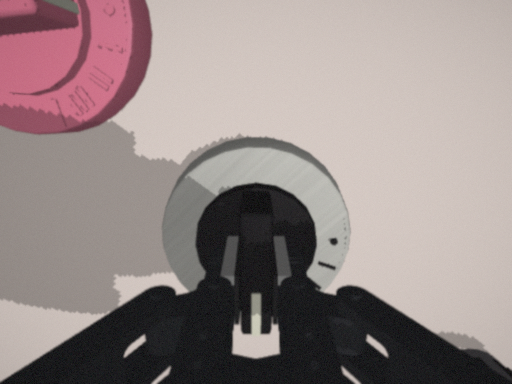

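View pics/c12.png

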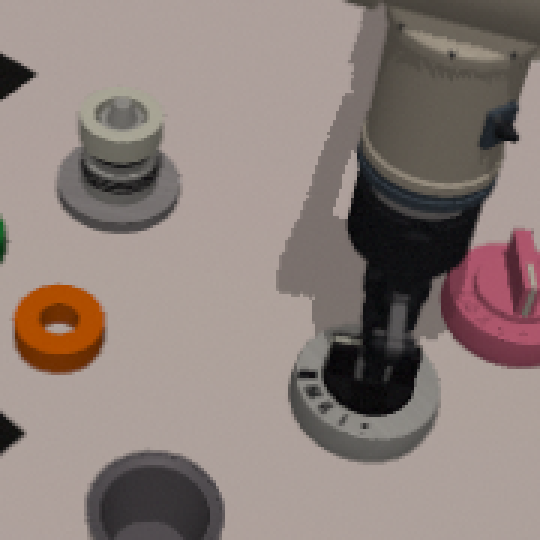

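Run:
```python
from h import *
for f,uvs in(('w12.png',[('dot',334,241),('one',327,265.5)]),('w11.png',[('block',187,268.5)])):
  d=load(f)
  for n,u,v in uvs:
    P=onz(d,[(u,v)],28.5)[0,:2]-(501.2,245.3);print(n,P,np.hypot(*P),np.arctan2(P[1],P[0]))
```

```text
dot [32.74700834 24.0571963 ] 40.633917468290946 0.6335967095235935
one [39.66607723 10.84110116] 41.12088468510579 0.2667935464600545
block [ 29.22758995 -30.05938118] 41.92634507002389 -0.7994271589611018
```

Request:
arm_command --claw '[1,1,1,1,1,1,1,1,1,1,1,1,1]' --dp '[[0,0,0],[0,0,0],[0,0,0],[0,0,0],[0,0,0],[0,0,0],[0,0,0],[0,0,0],[0,0,0],[0,0,0],[0,0,0],[0,0,0],[0,0,0]]' --twist '[[0,0,0.5],[0,0,1],[0,0,1],[0,0,1],[0,0,1],[0,0,1],[0,0,1],[0,0,1],[0,0,1],[0,0,0.6],[0,0,0.4],[0,0,0],[0,0,0]]'

```text
time: 18.4
position: [501.3, 245.3, 41.4]
orientation: [0.061, 1.57, -0.062]
wrist_force: [-1.8, -2.7, 9.1]
finger_gap: 13.2
```

Request:
arm_command --claw '[0.7,0.5,0.2,0,0,0,0,0]' --dp '[[0,0,0],[0,0,0],[0,0,0],[0,0,0],[0,0,0],[0,0,0],[0,0,0],[0,0,0]]' --twist '[[0,0,0],[0,0,0],[0,0,0],[0,0,0],[0,0,0],[0,0,0],[0,0,0],[0,0,0]]'

```text
time: 19.2
position: [501.2, 245.6, 40.4]
orientation: [0.062, 1.57, -0.062]
wrist_force: [-0.6, 0.8, 0.6]
finger_gap: 85.3
```

Request:
arm_command --claw '[0,0,0,0,0,0,0,0,0]' --dp '[[0,0,0.3],[0,0,0.6],[0,0,0.7],[0,0,0.7],[0,0,0.7],[0,0,0.7],[0,0,0.4],[0,0,0.2],[0,0,0]]' --twist '[[0,0,0],[0,0,0],[0,0,0],[0,0,0],[0,0,0],[0,0,0],[0,0,0],[0,0,0],[0,0,0]]'

```text
time: 20.1
position: [501.7, 245.8, 213.9]
orientation: [0.062, 1.568, -0.061]
wrist_force: [0.1, 0.3, 0.3]
finger_gap: 85.4
```

Run:
```python
from h import *
s=get_state();print(s['position'],s['wrist_force'],s['finger_gap'])
a=snap('wrist','w13.png');b=snap('scene','s13.png')
b=cv2.resize(b['image'][140:320,240:420],None,fx=2.2222,fy=2.2222,interpolation=3)
a=cv2.resize(a['image'][90:250,180:340],None,fx=2.5,fy=2.5,interpolation=3)
cv2.imwrite('pics/c13.png',np.hstack([a,b]))
```

```text
[501.69996902 245.82662713 213.90677731] [0.13021299 0.33015747 0.31640564] 85.37987719791836
```

View pics/c13.png

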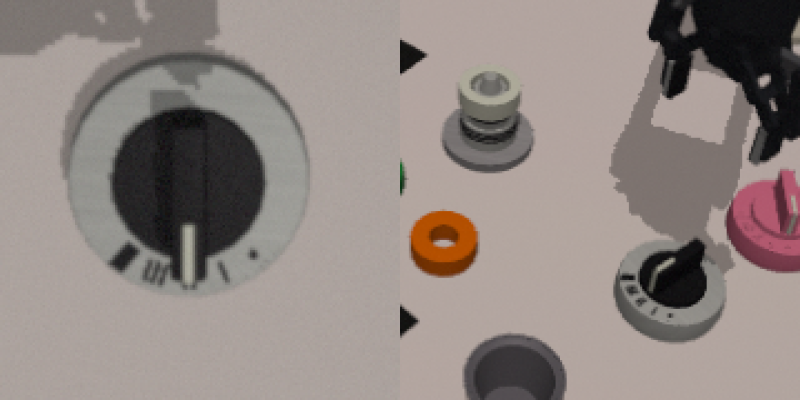

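```bash
python3 -c "
from workcell import close_job;print(close_job())"
```

```text
the job is handed in; nothing more can be done
None
```

I gripped the ring from the small mat and slid it down the gauge. It stopped at ledge 2, with about 3 N of contact at the expected height, and I let it go. The camera measured its hole at about 40 mm, so its step has two lines.

I then twisted the dial past the top mark, to about 1.55 rad, and back to the two-line mark at about 0.72 rad. After that I opened the fingers and lifted clear. I handed the job in at about 20 s of the 54 s allowed.

**Last checks:**
- **Ring:** it still sits flat and centred on its step.
- **Pointer:** it lies over the two-line mark, midway between the one-line and three-line marks.
- **Robot:** the gripper is open and well above everything, with almost no force at the wrist.
- **Bystanders:** I never went near the spare rings, the canister, the cup or the look-alikes. I did not re-measure where they stand at the end.

**Disagreement:** two estimates of the timer's centre differed by about 2 mm, which put the dot's heading at 0.668 or 0.635 rad. I used 0.645 rad. The difference is well inside the 0.12 rad tolerance, and the final picture agreed with the setting.

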